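# Open the dispensing pump head and hold it open

## Task

I am about to lay new tubing in the dispensing pump: press its red stop button fully down and let it come back up so the rotor cannot start, then swing the cam lever up until it stands upright, where the orange clamping jaw is at its highest (farther over it sinks again). Keep hold of the lever there: the program finishes with the gripper still holding it, because the lever springs shut when let go. Leave the green start button and the other things on the bench alone.

Things in the scene. Friction and masses are not known exactly. Their poses are not given: they have to be found in the camera images.
- pump: Peristaltic dispensing pump, fixed: white case, blue top, 210 deep (its x) x 180 (its y), top 141.5 mm high, display at the rear to 175. Origin under the case's centre. Front looks along its -x, to the robot's left (yaw -1.57 +-0.25). There, centred at y -30, is the aluminium pump head: x -105 to -173, 92 wide, 30 to 188 high, spring cups to 206; in it the orange jaw over the rotor
- stop_button (a joint): Red stop button, 28 mm across: travel in m, 0 up, 0.006 fully down; spring, about 5 N when fully down. Comes up by itself
- stop_button_top (a point): Centre of the top face of the red stop button, on top of the case at pump x -55, y +55, 163.5 mm above the bench when up; the button goes straight down. Its black collar is 44 mm across and 10 mm lower than the top face
- start_button (a joint): Green start button, like the red one: 0 up, 0.006 fully down. Not to be pressed
- start_button_top (a point): Centre of the top face of the green start button, at pump x -55, y -10, 65 mm beside the red one, same height
- cam_lever (a joint): Turn of the cam lever in rad about the level camshaft along the pump's x: 0 shut (lever about level, pointing along the pump's +y, 1.7 degrees below level), grows as it swings up; 1.6 upright, where the cam lifts most; stop at 2.3, leaning to the pump's -y. A spring always drives it back to 0: about 5 N at the grip when shut, 4 N upright
- lever_grip (a point): Middle of the yellow round grip on the end of the cam lever: 20 mm diameter, 50 long, its axis along the pump's x, standing forward from the arm, free all round. It circles the camshaft at 95 mm radius and turns with the lever (does not spin on it). The steel arm, 9 mm thick, lies behind it: its front is 20 to 25 mm from this point
- cam_axis (a point): Point on the camshaft's axis in front of the head, level with the middle of the grip (95 mm from lever_grip, in the plane in which the grip circles): 138 mm above the bench, at pump x -211, y -30. Fixed to the pump
- clamp_jaw (a joint): Lift in m of the orange clamping jaw, raised by the cam lever's eccentric against springs: 0 shut, about 0.0082 at its highest with the lever upright, less again beyond
- wash_bottle: White wash bottle with red cap and spout, 68 mm diameter, 185 mm high, origin under its centre. Leave alone
- tube_rack: Blue rack with orange-capped tubes, 75 x 150 mm, 116 mm high, origin under its centre. Leave alone
- sample_jar: Cream jar with orange lid, 68 mm diameter, 85 mm high, origin under its centre. Leave alone

How it is judged:
By the outcome, as a careful person would: the job done as asked, in the order asked, and still so for the second after the job is handed in, while the arm keeps its last pose, push and grip.
It also fails if it takes over 48 s, if anything falls off the work surface, if the arm or the gripper's body presses on something with over 40 N, if the wrist force passes 120 N, or if a joint passes its speed limit or range.

## Robot

A 6-joint arm with a two-finger parallel gripper is mounted at the origin on the work surface. World frame = base frame: x ahead of the robot, y to its left, z up, the work surface at z = 0. Lengths are in m, angles in rad, forces in N, time in s.
With the tool pointing down it reaches from about 0.3 to 0.775 m from the base axis. Payload 14.6 kg.
Tool frame: the origin (TCP) lies at the very end of the fingers, on their centre line; the grasp point (between the pads) lies 19 mm behind it; z points along the fingers, y is the line along which they close (so a half turn about z gives the same grasp; the last joint's range is limited). The gripper opens to 94 mm and grips with 3 to 60 N. Pads are 16 mm wide; open, the fingers measure 119 mm over their backs; the gripper's body (75 mm by 177 mm) begins 78 mm behind the grasp point.
Start: joints at [-1.31, 0.3, 1.521, -0, 1.321, -0.067], TCP at [0.177, -0.521, 0.205] pointing down, gripper open.
Joint ranges: [-3.03, 3.03], [-0.79, 2.21], [0.23, 2.52], [-1.04, 4.18], [0, 3.07], [-2.55, 2.55]. Speed limits (rad/s): [2.22, 2.22, 2.57, 3.14, 3.14, 3.14].

## Interface

Orientations are given as [roll, pitch, yaw] about the fixed x, y, z axes, in that order (R = Rz(yaw) Ry(pitch) Rx(roll)).
In Python, from station import ctrl, cams gives the robot as it stands. The module is installed in compiled form; this text tells all that it offers.
- The arm moves only by the tool arm_command, never from a script. Its argument "plan" is a list that holds one entry, the list of rows, each a list of 7 numbers: the shift along the tool's x, y, z in fractions of the full range, 1 being 800 mm, then the turn, a rotation vector about the tool's x, y, z in parts of the range, where 1.0 means pi rad, then the closure, from -1 (fully open) to 1 (shut). A call has 1 to 12 rows; each row is the pose to reach, as a shift and turn from the pose commanded when the call began, along the tool's axes at that moment; what a row does not reach only later rows make up. A row lasts 1/10 s, in which the tool goes at most 50 mm and 8.59 degrees, less where a joint would pass 70% of its speed; a pose out of reach is approached as far as the arm can. No shift or turn number may pass 1 either way. A call with a gripper value outside its range is refused whole. The fingers move at their own pace and stop on an object; "squeeze" is the grip in N (left out, the last holds). Time passes only in rows, so rows that repeat a pose let the fingers close. It gives the time, the measured TCP pose, the force, the opening and the grip force at its end, in the units of the state.
- ctrl.get_obs(): the state, without advancing time (a new reading comes with each control period).
- cams.camera(name): name is "scene" or "top" or "wrist"; returns (picture, depth): 384x512x3 uint8, blue, green, red; 384x512 float32, m along the optical axis (not along the pixel's ray), 0 where there is no reading.
- cams.camera_info(name): a dict with "fx", "fy", "cx", "cy" (pixels), "world_to_cam" (4x4, takes a point from world to camera coordinates). Camera axes: x right, y down, z forward; pixel columns grow to the right and rows downward; lengths in m; the calibration is good to about 2 mm. The wrist camera is an equidistant fisheye: a pixel r from the principal point sees the ray r / f radians off the axis. A picture is of the moment at which its call begins: read the wrist's pose just before it. camera_info takes no time and is no camera call; for the wrist camera it gives the pose at the moment of the call.
- ctrl.hand_in(): hands the job in; it is judged then, once.
The state is a dict: "time_s": time; "qpos": joint angles; "joint_vel": joint speeds; "tau": joint torques, N m; "ee_pos": TCP position; "eef_rot": TCP orientation; "force": force on the tool from outside, world axes, zero at the start; "moment": the same for the moment, N m; "grip_width": finger opening in m; "grip_force": force on a finger pad.
Only numpy, scipy, OpenCV 4.12 (cv2) and the standard library are available. Lean on these libraries where they do the work, as an engineer would, in place of code of your own. Each camera call takes 0.05 s, during which the arm holds its last target. There are 200 camera calls.

## Working session

There is one attempt and no reset: what is moved stays moved. The work goes in short steps, Python scripts to look and compute and a tool call to move; the robot and the scene stay as the last step left them, time stands still between calls to the robot, and variables do not carry over. Pictures are saved under pics/ and viewed, at most 10 in all, crops included, and the job is handed in when it is done.

Besides the shell and the picture viewer there is one more tool, called by a JSON object that holds its "op" and its "data", one argument or row to a line. arm_command: Moves the arm, as the interface text tells. Its arguments: {"type":"object","properties":{"plan":{"type":"array"},"squeeze":{"type":"number"}},"required":["plan"]}

```bash
mkdir -p pics
cat > h.py <<'E'
import numpy as np, cv2
from station import ctrl, cams
from scipy.spatial.transform import Rotation as R
def pts(name):
    im,d=cams.camera(name); i=cams.camera_info(name)
    v,u=np.mgrid[:384,:512]
    c=np.stack([(u-i['cx'])/i['fx']*d,(v-i['cy'])/i['fy']*d,d,np.ones_like(d)],-1)
    return im,d,(c@np.linalg.inv(i['world_to_cam']).T)[...,:3]
E
python3 - <<'E'
from h import *
for n in ('scene','top'):
    im,d,p=pts(n); cv2.imwrite(f'pics/{n}0.png',im)
    hsv=cv2.cvtColor(im,cv2.COLOR_BGR2HSV)
    for nm,lo,hi in (('red',(0,150,80),(5,255,255)),('red2',(174,150,80),(180,255,255)),('green',(45,100,50),(85,255,255)),('yellow',(22,130,100),(34,255,255)),('orange',(8,150,100),(20,255,255)),('blue',(95,100,60),(125,255,255))):
        m=cv2.inRange(hsv,lo,hi); k,l,s,c=cv2.connectedComponentsWithStats(m)
        for j in range(1,k):
            if s[j,4]>25:
                q=p[(l==j)&(d>0)]; print(n,nm,s[j],c[j].round(),np.median(q,0).round(3),q.min(0).round(3),q.max(0).round(3))
o=ctrl.get_obs();print(o)
E
```

```text
scene red [264  57  20  27 215] [275.  73.] [0.382 0.327 0.149] [ 0.234  0.311 -0.004] [0.4   0.471 0.185]
scene red [212 224  15  15 181] [219. 231.] [ 0.589 -0.07   0.161] [ 0.569 -0.084  0.15 ] [ 0.603 -0.052  0.166]
scene green [187   0  29  17 280] [200.   6.] [-0.068  0.488  0.024] [-0.124  0.474 -0.005] [-0.034  0.525  0.057]
scene green [194 201  14  14 171] [201. 207.] [ 0.525 -0.058  0.162] [ 0.505 -0.071  0.151] [ 0.538 -0.04   0.166]
scene yellow [428  97   8   6  26] [431. 100.] [0.665 0.65  0.017] [0.657 0.638 0.014] [0.673 0.662 0.021]
scene yellow [275 190  23  19 221] [287. 199.] [0.629 0.084 0.142] [ 0.56   0.055 -0.006] [0.64  0.187 0.149]
scene orange [421   1  23  11  34] [433.   6.] [ 0.075  2.072 -0.751] [ 1.000e-03  2.054e+00 -7.620e-01] [ 0.138  2.098 -0.739]
scene orange [418   0  94  51 744] [473.  18.] [ 0.277  2.182 -0.751] [-0.002  1.857 -0.77 ] [ 0.573  2.281 -0.73 ]
scene orange [348  10 145  81 321] [417.  49.] [ 0.184  1.704 -0.752] [-0.26   1.676 -0.765] [ 0.642  1.807 -0.737]
scene orange [396  68  12  11  70] [401.  74.] [0.55  0.677 0.016] [ 0.52
[... 3944 characters left out ...]
 -0.001] [0.413 0.616 0.043]
{'time_s': 0.1, 'qpos': array([-1.30960831e+00,  3.00453816e-01,  1.52147895e+00,  2.63788117e-05,
        1.32074244e+00, -6.66335428e-02]), 'joint_vel': array([-0.00080273, -0.00071933, -0.00044423,  0.00028657,  0.00089669,
       -0.00195591]), 'tau': array([ 1.97869012e-03, -5.32643259e+01, -3.53284264e+01,  7.09859957e-02,
        2.35170621e-02, -6.95061954e-05]), 'ee_pos': array([ 0.1770163 , -0.52049135,  0.20493902]), 'eef_rot': array([-3.14051421e+00, -9.75753549e-05,  3.27814963e-01]), 'force': array([ 0.32150105, -0.19718603,  0.27430382]), 'moment': array([ 0.0221429 , -0.01088979,  0.00348782]), 'grip_force': 0.0, 'grip_width': 0.09388391925506546}
```

```bash
cat >> h.py <<'E'
def cast(n,uv,z):
    i=cams.camera_info(n); T=np.linalg.inv(i['world_to_cam'])
    r=T[:3,:3]@[(uv[0]-i['cx'])/i['fx'],(uv[1]-i['cy'])/i['fy'],1]; return T[:3,3]+r*(z-T[2,3])/r[2]
def go(p,Rt):
    "shift (mm) and turn from the present pose to TCP p, orientation Rt"
    o=ctrl.get_obs(); R0=R.from_euler('xyz',o['eef_rot'])
    print('shift',(R0.inv().apply(np.array(p)-o['ee_pos'])*1e3).round(1),'turn',(R0.inv()*Rt).as_rotvec().round(3))
E
python3 - <<'E'
from h import *
A={}
for n in ('scene','top'):
    im,d,p=pts(n); hsv=cv2.cvtColor(im,cv2.COLOR_BGR2HSV)
    for nm,lo,hi in (('red',(0,150,80),(5,255,255)),('green',(45,100,50),(85,255,255))):
        m=(cv2.inRange(hsv,lo,hi)>0)&(abs(p[...,2]-.1635)<.006)&(p[...,1]<0)
        v,u=np.nonzero(m); q=cast(n,(u.mean(),v.mean()),.1625); A.setdefault(nm,[]).append(q); print(n,nm,len(u),q.round(4),p[m].mean(0).round(4))
    m=(cv2.inRange(hsv,(22,130,100),(34,255,255))>0)&(abs(p[...,2]-.14)<.02)
    print('yellow',p[m].mean(0).round(4))
    # display/case edges: blue top
    m=(cv2.inRange(hsv,(95,100,60),(125,255,255))>0)&(abs(p[...,2]-.1415)<.004)&(p[...,1]<.03)&(p[...,1]>-.22)
    print('bluetop box',cv2.minAreaRect((p[m][:,:2]*1000).astype(np.float32)))
r,g=np.mean(A['red'],0),np.mean(A['green'],0)
y=(r-g)[:2]; L=np.linalg.norm(y); y/=L; yaw=np.arctan2(-y[0],y[1]); x=np.array([np.cos(yaw),np.sin(yaw)])
print('len',L,'yaw',yaw); o=(r+g)[:2]/2+.055*x-.0225*y
print('origin',o,'axis',o-.211*x-.03*y,'grip',o-.211*x+.065*y,'red',r)
im=cv2.resize(cv2.imread('pics/scene0.png')[60:330,90:450],None,fx=2,fy=2); cv2.imwrite('pics/s.png',im)
go([*r[:2],.25],R.from_euler('xyz',[np.pi,0,yaw+np.pi]))
E
```

```text
scene red 148 [ 0.5896 -0.0705  0.1625] [ 0.5893 -0.0702  0.1617]
scene green 138 [ 0.5263 -0.0586  0.1625] [ 0.5259 -0.0583  0.1618]
yellow [0.6291 0.0814 0.1415]
bluetop box ((523.01171875, -113.02159881591797), (189.3171844482422, 168.06033325195312), 79.47357940673828)
top red 122 [ 0.5854 -0.0682  0.1625] [ 0.5856 -0.0683  0.1618]
top green 131 [ 0.5218 -0.0565  0.1625] [ 0.5219 -0.0566  0.1619]
yellow [0.6231 0.0835 0.1411]
bluetop box ((523.27978515625, -112.1222152709961), (187.05845642089844, 165.62380981445312), 79.61727142333984)
len 0.06458151455173068 yaw -1.7545485527449458
origin [ 0.52360643 -0.11338699] axis [0.53266538 0.09954242] grip [0.62606605 0.08218403] red [ 0.58752438 -0.06932428  0.1625    ]
shift [ 533.9 -295.1  -44.6] turn [-1.000e-03 -0.000e+00 -1.059e+00]
```

View pics/s.png

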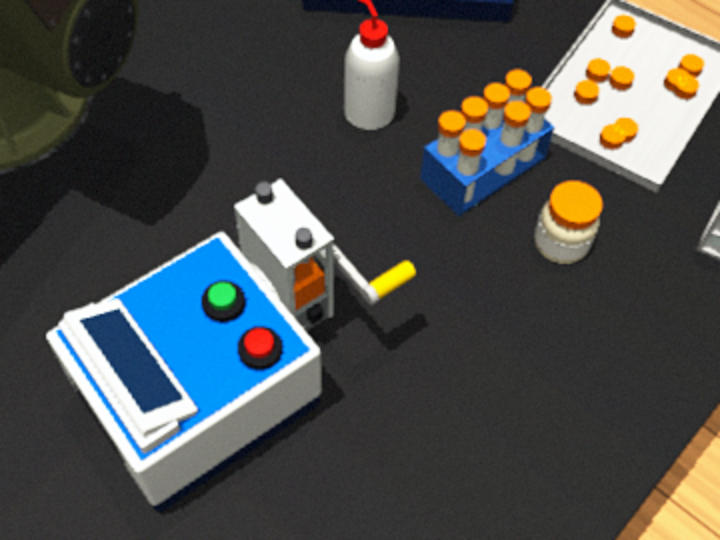

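The picture shows the pump with the red button at (260,343), green at (222,295), and the yellow grip at (390,280) with the lever shut. The path over the buttons is clear.

The manual's scale: shifts go in shares of 800 mm and turns go in shares of pi rad. Converting my numbers, 534 mm is 0.6675, -295 mm is -0.3688, -1.06 rad is -0.3374.

{"op": "arm_command", "data": {
  "plan": [
    [[0,0,-0.0563,0,0,0,1],[0.05,-0.0275,-0.0563,0,0,-0.0318,1],[0.6675,-0.3688,-0.0563,0,0,-0.3374,1],[0.6675,-0.3688,-0.0563,0,0,-0.3374,1],[0.6675,-0.3688,-0.0563,0,0,-0.3374,1],[0.6675,-0.3688,-0.0563,0,0,-0.3374,1],[0.6675,-0.3688,-0.0563,0,0,-0.3374,1],[0.6675,-0.3688,-0.0563,0,0,-0.3374,1],[0.6675,-0.3688,-0.0563,0,0,-0.3374,1],[0.6675,-0.3688,-0.0563,0,0,-0.3374,1],[0.6675,-0.3688,-0.0563,0,0,-0.3374,1],[0.6675,-0.3688,-0.0563,0,0,-0.3374,1]]
  ]
}}

```text
time_s: 1.4
ee_pos: [0.5454, -0.1152, 0.2504]
eef_rot: [3.142, 0.0, 1.388]
force: [-0.2, -0.6, 0.2]
grip_width: 0.0018
grip_force: 0.0
```

{"op": "arm_command", "data": {
  "plan": [
    [[0,0,0,0,0,0,1],[0,0,0,0,0,0,1]]
  ]
}}

```text
time_s: 1.6
ee_pos: [0.5444, -0.1165, 0.2499]
eef_rot: [-3.14, 0.0, 1.39]
force: [0.3, 0.5, 0.2]
grip_width: 0.0003
grip_force: 0.0
```

Run:
```python
from h import *
go([.5875,-.0693,.175],R.from_euler('xyz',[np.pi,0,1.387]))
```

```text
shift [54.2 34.  74.8] turn [-0.001  0.     0.003]
```

To row units: 75 mm is 0.0938, 54 mm is 0.0675.

{"op": "arm_command", "data": {
  "plan": [
    [[0.0338,0.0213,0,0,0,0,1],[0.0675,0.0425,0,0,0,0,1],[0.0675,0.0425,0,0,0,0,1],[0.0675,0.0425,0.0313,0,0,0,1],[0.0675,0.0425,0.0625,0,0,0,1],[0.0675,0.0425,0.0938,0,0,0,1],[0.0675,0.0425,0.0938,0,0,0,1],[0.0675,0.0425,0.0938,0,0,0,1]]
  ]
}}

```text
time_s: 2.4
ee_pos: [0.5873, -0.0714, 0.1764]
eef_rot: [3.141, 0.0, 1.387]
force: [0.3, 0.9, 1.0]
grip_width: 0.0008
grip_force: 0.0
```

Run:
```python
from h import *
go([.5875,-.0693,.1635],R.from_euler('xyz',[np.pi,0,1.387]));print(ctrl.get_obs()['ee_pos'])
im,d=cams.camera('wrist'); cv2.imwrite('pics/w1.png',im)
```

```text
shift [ 2.1 -0.2 12.9] turn [ 0.  0. -0.]
[ 0.58726827 -0.07136046  0.1763997 ]
```

View pics/w1.png

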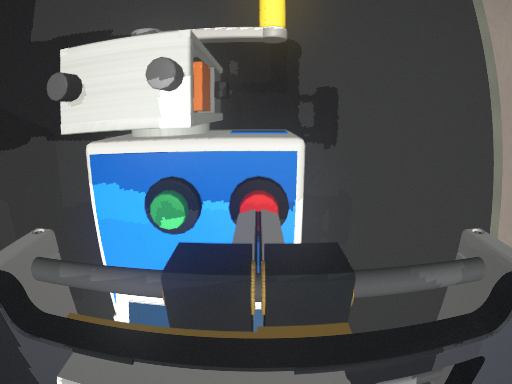

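The wrist view shows the closed tips at (258,215) over the red button at (258,207), centred sideways and clear of the green one at (170,208). I'll press now.

To row units: 17 mm is 0.0213, 15 mm is 0.0188.

{"op": "arm_command", "data": {
  "plan": [
    [[0.0025,0,0.0075,0,0,0,1],[0.0025,0,0.0138,0,0,0,1],[0.0025,0,0.0188,0,0,0,1],[0.0025,0,0.0213,0,0,0,1],[0.0025,0,0.0213,0,0,0,1],[0.0025,0,0.0213,0,0,0,1]]
  ]
}}

```text
time_s: 3.05
ee_pos: [0.5881, -0.0683, 0.1588]
eef_rot: [3.141, -0.0, 1.388]
force: [0.4, -0.1, 5.7]
grip_width: 0.0007
grip_force: 2.1
```

To row units: 4 mm is 0.005, 3 mm is 0.0038.

{"op": "arm_command", "data": {
  "plan": [
    [[0,0,0.0019,0,0,0,1],[0,0,0.0038,0,0,0,1],[0,0,0.005,0,0,0,1],[0,0,0.005,0,0,0,1],[0,0,0.005,0,0,0,1]]
  ]
}}

```text
time_s: 3.55
ee_pos: [0.5883, -0.0683, 0.1573]
eef_rot: [3.139, 0.0, 1.388]
force: [-10.2, 1.6, 26.7]
grip_width: 0.0005
grip_force: 13.4
```

To row units: -115 mm is -0.1438, -80 mm is -0.1.

{"op": "arm_command", "data": {
  "plan": [
    [[0,0,0,0,0,0,1],[0,0,-0.0125,0,0,0,1],[0,0,-0.05,0,0,0,1],[0,0,-0.1,0,0,0,1],[0,0,-0.1438,0,0,0,1],[0,0,-0.1438,0,0,0,1]]
  ]
}}

```text
time_s: 4.15
ee_pos: [0.589, -0.0684, 0.2741]
eef_rot: [3.135, -0.0, 1.388]
force: [0.0, -0.4, -0.3]
grip_width: 0.0004
grip_force: 0.0
```

```bash
cat >> h.py <<'E'
YAW=-1.7545; X=np.array([np.cos(YAW),np.sin(YAW),0]); Y=np.array([-np.sin(YAW),np.cos(YAW),0])
AX=np.array([.5327,.0995,.138])
def tgt(q,th,back=0,out=.005):
    "go for grasp at lever turn q with tool tilt th, drawn back along the tool"
    a=q-np.radians(1.7); Rt=R.from_rotvec(X*th)*R.from_euler('xyz',[np.pi,0,YAW+np.pi])
    g=AX+.095*(np.cos(a)*Y+np.array([0,0,np.sin(a)]))-out*X
    p=g+Rt.apply([0,0,.019-back]); print(q,th,back,p.round(4)); go(p,Rt)
E
python3 - <<'E'
from h import *
o=ctrl.get_obs();print(o['ee_pos'],o['force'])
im,d,p=pts('top'); hsv=cv2.cvtColor(im,cv2.COLOR_BGR2HSV)
m=(cv2.inRange(hsv,(0,150,80),(5,255,255))>0)&(p[...,1]<0)&(p[...,2]>.14)&(p[...,2]<.18);print('red z',m.sum(),np.median(p[m],0))
for t in (0,-.2,-.45): tgt(0,t,.12)
E
```

```text
[ 0.5890195  -0.0684305   0.27414698] [ 0.04203077 -0.44062284 -0.27615372]
red z 0 [nan nan nan]
0 0 0.12 [0.627  0.0871 0.2362]
shift [159.8   9.5  35. ] turn [ 0.003 -0.     0.001]
0 -0.2 0.12 [0.6467 0.0834 0.2342]
shift [159.8  29.6  37. ] turn [0.203 0.    0.001]
0 -0.45 0.12 [0.6702 0.079  0.2261]
shift [159.8  53.4  45.2] turn [0.453 0.    0.001]
  return _methods._mean(a, axis=axis, dtype=dtype,
  ret = um.true_divide(
```

To row units: 160 mm is 0.2, 120 mm is 0.15, 0.45 rad is 0.1432.

{"op": "arm_command", "data": {
  "plan": [
    [[0.05,0.0163,0,0.0318,0,0,1],[0.1,0.0325,0,0.0637,0,0,0],[0.15,0.05,0,0.0955,0,0,-1],[0.2,0.0663,0.0125,0.1273,0,0,-1],[0.2,0.0663,0.0125,0.1432,0,0,-1],[0.2,0.0663,0.0125,0.1432,0,0,-1],[0.2,0.0663,0.0125,0.1432,0,0,-1],[0.2,0.0663,0.0125,0.1432,0,0,-1],[0.2,0.0663,0.0125,0.1432,0,0,-1]]
  ]
}}

```text
time_s: 5.1
ee_pos: [0.6689, 0.0787, 0.2614]
eef_rot: [-2.695, -0.001, 1.387]
force: [0.6, 0.4, -0.8]
grip_width: 0.061
grip_force: 0.0
```

Run:
```python
from h import *
o=ctrl.get_obs();print(o['ee_pos'],o['force'],o['qpos'].round(2),o['grip_width'])
tgt(0,-.45,.06); tgt(0,-.45,0)
im,d=cams.camera('wrist'); cv2.imwrite('pics/w2.png',im)
```

```text
[0.66887361 0.07867358 0.26144786] [ 0.64355419  0.38586313 -0.81286379] [0.03 0.92 0.51 0.11 2.15 0.25] 0.06099921788746197
0 -0.45 0.06 [0.6445 0.0838 0.1721]
shift [ 0.5 16.1 91.3] turn [ 0.003 -0.001 -0.   ]
0 -0.45 0 [0.6188 0.0886 0.1181]
shift [  0.5  15.9 151.3] turn [ 0.003 -0.001 -0.   ]
```

View pics/w2.png

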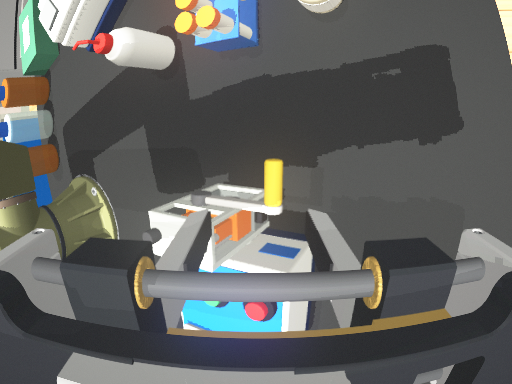

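The wrist view shows the yellow grip at (273,180), between the open fingers in column terms, and the red button (257,311) is up again. I'll approach along the tool axis.

To row units: 90 mm is 0.1125, 60 mm is 0.075.

{"op": "arm_command", "data": {
  "plan": [
    [[0,0.02,0.0375,0,0,0,-1],[0,0.02,0.075,0,0,0,-1],[0,0.02,0.1125,0,0,0,-1],[0,0.02,0.1125,0,0,0,-1],[0,0.02,0.1125,0,0,0,-1]]
  ]
}}

```text
time_s: 5.65
ee_pos: [0.6453, 0.0837, 0.1736]
eef_rot: [-2.694, -0.0, 1.388]
force: [0.6, 0.4, 0.4]
grip_width: 0.0941
grip_force: 0.0
```

Run:
```python
from h import *
o=ctrl.get_obs();print(o['ee_pos'],o['force'],o['qpos'].round(2),o['grip_width'])
tgt(0,-.45,0)
im,d=cams.camera('wrist'); cv2.imwrite('pics/w3.png',im)
```

```text
[0.64530395 0.08366861 0.17359635] [0.60367412 0.44235843 0.39212344] [0.03 0.86 0.81 0.1  1.92 0.23] 0.09412639941763055
0 -0.45 0 [0.6188 0.0886 0.1181]
shift [-0.  -0.2 61.7] turn [ 0.002 -0.     0.001]
```

View pics/w3.png

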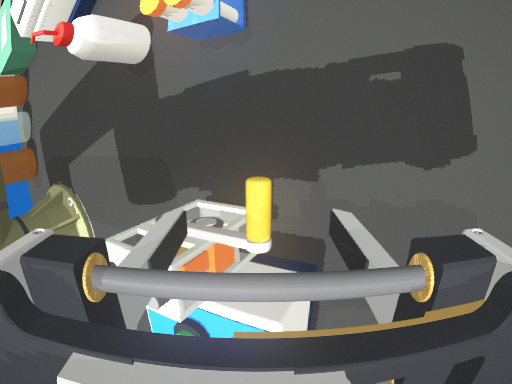

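The grip at (258,210) is centred between the fingers, level with the tips. I'll descend and close on it.

To row units: 62 mm is 0.0775, 40 mm is 0.05.

{"op": "arm_command", "data": {
  "plan": [
    [[0,0,0.025,0,0,0,-1],[0,0,0.05,0,0,0,-1],[0,0,0.0775,0,0,0,-1],[0,0,0.0775,0,0,0,-1],[0,0,0.0775,0,0,0,1],[0,0,0.0775,0,0,0,1],[0,0,0.0775,0,0,0,1],[0,0,0.0775,0,0,0,1],[0,0,0.0775,0,0,0,1],[0,0,0.0775,0,0,0,1],[0,0,0.0775,0,0,0,1],[0,0,0.0775,0,0,0,1]]
  ],
  "squeeze": 30
}}

```text
time_s: 6.9
ee_pos: [0.6183, 0.0888, 0.1157]
eef_rot: [-2.692, -0.0, 1.388]
force: [-0.9, 0.8, 0.4]
grip_width: 0.0334
grip_force: 0.0
```

Run:
```python
from h import *
o=ctrl.get_obs();print(o['ee_pos'],o['force'],o['qpos'].round(2),o['grip_width'],o['grip_force'])
im,d=cams.camera('wrist'); cv2.imwrite('pics/w4.png',im)
for k in range(9):
    q=.2*k; tgt(q,-.45+1.25*q/1.6,0)
```

```text
[0.6183411  0.08883131 0.11566582] [-0.93802934  0.82876898  0.41853879] [0.04 0.83 0.99 0.1  1.76 0.22] 0.03338662817872217 0.0
0.0 -0.45 0 [0.6188 0.0886 0.1181]
shift [-0.1 -0.6 -2.4] turn [0.    0.    0.001]
0.2 -0.29375 0 [0.6203 0.0883 0.1359]
shift [ -0.1  -7.  -19.1] turn [-0.156  0.     0.001]
0.4 -0.1375 0 [0.6181 0.0887 0.1536]
shift [ -0.1 -16.7 -34.1] turn [-0.312  0.     0.001]
0.6000000000000001 0.018750000000000044 0 [0.6126 0.0897 0.1703]
shift [ -0.1 -29.  -46.7] turn [-0.469  0.     0.001]
0.8 0.175 0 [0.6039 0.0914 0.1854]
shift [ -0.1 -43.6 -56.5] turn [-0.625  0.     0.001]
1.0 0.33125 0 [0.5925 0.0935 0.1984]
shift [ -0.1 -59.7 -63.1] turn [-0.781  0.     0.001]
1.2000000000000002 0.4875000000000001 0 [0.5788 0.096  0.2087]
shift [ -0.1 -76.7 -66.3] turn [-0.937  0.     0.001]
1.4000000000000001 0.64375 0 [0.5634 0.0989 0.2159]
shift [ -0.1 -93.9 -66. ] turn [-1.094e+00 -0.000e+00  1.000e-03]
1.6 0.8 0 [0.5471 0.1019 0.2198]
shift [-1.000e-01 -1.105e+02 -6.230e+01] turn [-1.25e+00 -0.00e+00  1.00e-03]
```

View pics/w4.png

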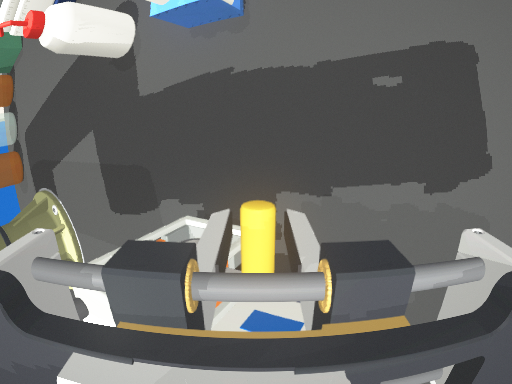

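The grip at (258,240) sits between the nearly closed pads, so I'll finish closing.

{"op": "arm_command", "data": {
  "plan": [
    [[0,0,0,0,0,0,1],[0,0,0,0,0,0,1],[0,0,0,0,0,0,1],[0,0,0,0,0,0,1],[0,0,0,0,0,0,1]]
  ],
  "squeeze": 30
}}

```text
time_s: 7.45
ee_pos: [0.6182, 0.0889, 0.1157]
eef_rot: [-2.691, 0.0, 1.388]
force: [-2.8, 1.0, 2.1]
grip_width: 0.0192
grip_force: 30.0
```

Run:
```python
from h import *
for k in range(0,9):
    q=.1*k; tgt(q,-.45+1.25*q/1.6,-.0024)
```

```text
0.0 -0.45 -0.0024 [0.6178 0.0888 0.1159]
shift [-0.2 -0.4 -0.1] turn [-0.     0.     0.001]
0.1 -0.371875 -0.0024 [0.6191 0.0885 0.1247]
shift [-0.2 -3.1 -8.6] turn [-0.079  0.     0.001]
0.2 -0.29375 -0.0024 [0.6196 0.0884 0.1336]
shift [ -0.2  -6.5 -16.8] turn [-0.157  0.     0.001]
0.30000000000000004 -0.21562499999999998 -0.0024 [0.6191 0.0885 0.1425]
shift [ -0.2 -10.8 -24.5] turn [-0.235  0.     0.001]
0.4 -0.1375 -0.0024 [0.6178 0.0888 0.1512]
shift [ -0.2 -15.8 -31.8] turn [-0.313  0.     0.001]
0.5 -0.05937500000000001 -0.0024 [0.6156 0.0892 0.1597]
shift [ -0.2 -21.5 -38.5] turn [-0.391  0.     0.001]
0.6000000000000001 0.018750000000000044 -0.0024 [0.6126 0.0897 0.1679]
shift [ -0.2 -27.8 -44.6] turn [-0.469  0.     0.001]
0.7000000000000001 0.09687499999999999 -0.0024 [0.6088 0.0904 0.1757]
shift [ -0.2 -34.7 -49.9] turn [-0.547  0.     0.001]
0.8 0.175 -0.0024 [0.6043 0.0913 0.1831]
shift [ -0.2 -42.  -54.6] turn [-0.625  0.     0.001]
```

To row units: -54.5 mm is -0.0681, -24.5 mm is -0.0306, -0.625 rad is -0.1989.

{"op": "arm_command", "data": {
  "plan": [
    [[0,-0.0038,-0.0106,-0.0248,0,0,1],[0,-0.0079,-0.0209,-0.0497,0,0,1],[0,-0.0131,-0.0306,-0.0745,0,0,1],[0,-0.0194,-0.0396,-0.0993,0,0,1],[0,-0.0265,-0.048,-0.1241,0,0,1],[0,-0.0344,-0.0556,-0.149,0,0,1],[0,-0.043,-0.0623,-0.1738,0,0,1],[0,-0.0521,-0.0681,-0.1989,0,0,1],[0,-0.0521,-0.0681,-0.1989,0,0,1],[0,-0.0521,-0.0681,-0.1989,0,0,1]]
  ],
  "squeeze": 30
}}

```text
time_s: 8.45
ee_pos: [0.6052, 0.0913, 0.1835]
eef_rot: [2.966, -0.0, 1.388]
force: [5.2, -1.2, -3.1]
grip_width: 0.0191
grip_force: 30.0
```

Run:
```python
from h import *
o=ctrl.get_obs();print(o['ee_pos'],o['force'],o['qpos'].round(2),o['grip_width'],o['grip_force'])
for n in('scene','top'):
    im,d,p=pts(n); hsv=cv2.cvtColor(im,cv2.COLOR_BGR2HSV)
    m=(cv2.inRange(hsv,(22,130,100),(34,255,255))>0)&(p[...,2]>.1)&(p[...,1]<.2)
    print(n,m.sum(),p[m].mean(0).round(4) if m.any() else '')
    if n=='scene': cv2.imwrite('pics/s5.png',cv2.resize(im[100:290,150:420],None,fx=2.5,fy=2.5))
for k in range(8,17):
    q=.1*k; tgt(q,-.45+1.25*q/1.6,-.0024)
```

```text
[0.60520576 0.09131821 0.18348314] [ 5.24031082 -1.24175328 -3.07867517] [ 0.11  0.36  1.5  -0.06  1.11  0.32] 0.019119449815377925 29.998516738414764
scene 116 [0.6034 0.0714 0.2176]
top 0 
0.8 0.175 -0.0024 [0.6043 0.0913 0.1831]
shift [-0.2 -1.1 -0.1] turn [ 0.    -0.001  0.001]
0.9 0.253125 -0.0024 [0.5991 0.0923 0.1899]
shift [-0.2 -5.2 -7.8] turn [-0.078 -0.001  0.001]
1.0 0.33125 -0.0024 [0.5932 0.0933 0.1961]
shift [ -0.2  -9.9 -15. ] turn [-0.156 -0.001  0.   ]
1.1 0.409375 -0.0024 [0.5868 0.0945 0.2017]
shift [ -0.2 -15.4 -21.6] turn [-0.234 -0.001  0.   ]
1.2000000000000002 0.4875000000000001 -0.0024 [0.5799 0.0958 0.2066]
shift [ -0.2 -21.5 -27.6] turn [-0.312 -0.001  0.   ]
1.3 0.565625 -0.0024 [0.5725 0.0972 0.2107]
shift [ -0.2 -28.1 -32.9] turn [-0.39  -0.001  0.   ]
1.4000000000000001 0.64375 -0.0024 [0.5648 0.0986 0.214 ]
shift [ -0.2 -35.3 -37.6] turn [-0.469 -0.001  0.   ]
1.5 0.721875 -0.0024 [0.5569 0.1001 0.2165]
shift [ -0.2 -42.8 -41.4] turn [-0.547 -0.001  0.   ]
1.6 0.8 -0.0024 [0.5488 0.1016 0.2181]
shift [ -0.2 -50.7 -44.4] turn [-0.625 -0.001  0.   ]
```

View pics/s5.png

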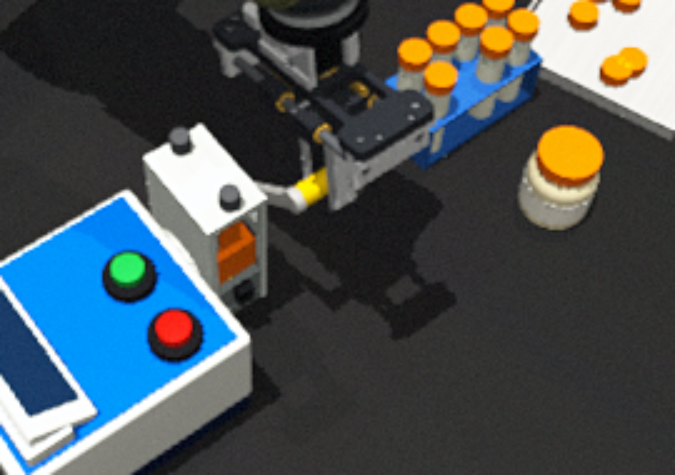

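The scene shows the lever half up, with its grip at (312,187) in the fingers. The red button at (173,328) is up, so I'll continue.

To row units: -50.7 mm is -0.0634, -44.4 mm is -0.0555, -0.625 rad is -0.1989.

{"op": "arm_command", "data": {
  "plan": [
    [[0,-0.0056,-0.0096,-0.0248,0,0,1],[0,-0.0119,-0.0188,-0.0497,0,0,1],[0,-0.0188,-0.027,-0.0745,0,0,1],[0,-0.0263,-0.0345,-0.0993,0,0,1],[0,-0.035,-0.0413,-0.1241,0,0,1],[0,-0.0438,-0.047,-0.1493,0,0,1],[0,-0.0534,-0.0518,-0.1741,0,0,1],[0,-0.0634,-0.0555,-0.1989,0,0,1],[0,-0.0634,-0.0555,-0.1989,0,0,1],[0,-0.0634,-0.0555,-0.1989,0,0,1],[0,-0.0634,-0.0555,-0.1989,0,0,1]]
  ],
  "squeeze": 30
}}

```text
time_s: 9.65
ee_pos: [0.5495, 0.1019, 0.2198]
eef_rot: [2.339, -0.001, 1.387]
force: [3.7, 0.7, 6.3]
grip_width: 0.0193
grip_force: 30.0
```

Run:
```python
from h import *
o=ctrl.get_obs();print(o['ee_pos'],o['force'],o['qpos'].round(2),o['grip_width'],o['grip_force'])
Rt=R.from_euler('xyz',o['eef_rot'])
for b in(.019,.0214):
    v=o['ee_pos']-Rt.apply([0,0,b])-AX; print('grip rel axis: y',v@Y,'z',v[2],'x',v@X,'turn',np.arctan2(v[2],v@Y)+.03)
im,d,p=pts('scene'); cv2.imwrite('pics/s6.png',cv2.resize(im[100:290,150:420],None,fx=2.5,fy=2.5))
hsv=cv2.cvtColor(im,cv2.COLOR_BGR2HSV)
m=(cv2.inRange(hsv,(22,130,100),(34,255,255))>0)&(p[...,2]>.1)&(p[...,1]<.2)
w=p[m]-AX; print(m.sum(),'visible yellow y',np.sort(w@Y)[::8].round(4),'z',np.sort(w[:,2])[::8].round(4))
tgt(1.6,.8,-.0024)
```

```text
[0.54952569 0.10186171 0.21981041] [3.72516228 0.7014532  6.30659042] [ 0.27  0.    2.04 -0.76  0.47  1.03] 0.019270553252136405 29.999966025352478
grip rel axis: y 0.0024417424139099243 z 0.09500688440581678 x -0.005384982304615283 turn 1.575101293943797
grip rel axis: y 0.0007150796572058691 z 0.0966738079011202 x -0.005383646109767483 turn 1.5933996323669612
115 visible yellow y [-0.0777 -0.0045 -0.0015  0.0006  0.0029  0.0039  0.0048  0.0065  0.0078
  0.0081  0.0093  0.0107  0.0113  0.0121  0.0135] z [0.0906 0.0957 0.0973 0.0988 0.0994 0.1    0.1008 0.1015 0.102  0.1025
 0.103  0.1033 0.1041 0.105  0.1848]
1.6 0.8 -0.0024 [0.5488 0.1016 0.2181]
shift [-0.4 -1.8  0.6] turn [ 0.003 -0.001 -0.001]
```

View pics/s6.png

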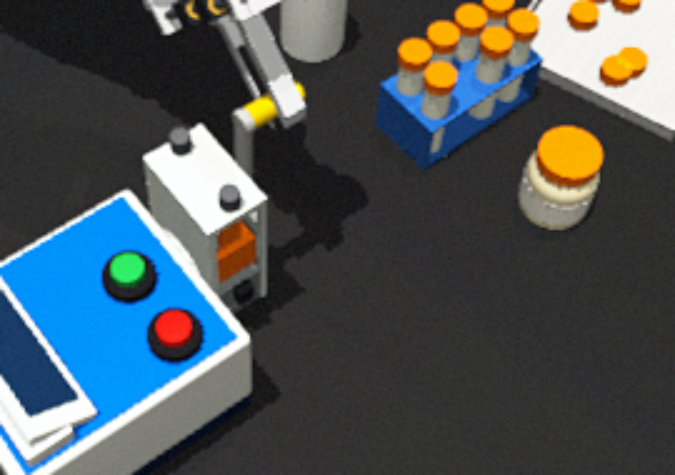

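The lever now stands upright: the arm is vertical at (243,140), the grip is in the fingers at (265,110), and both buttons are up. One small nudge, then I'll hold and check.

To row units: -0.9 mm is -0.0011, -0.8 mm is -0.001.

{"op": "arm_command", "data": {
  "plan": [
    [[0,-0.001,-0.0011,0,0,0,1],[0,-0.001,-0.0011,0,0,0,1],[0,-0.001,-0.0011,0,0,0,1],[0,-0.001,-0.0011,0,0,0,1],[0,-0.001,-0.0011,0,0,0,1],[0,-0.001,-0.0011,0,0,0,1],[0,-0.001,-0.0011,0,0,0,1],[0,-0.001,-0.0011,0,0,0,1]]
  ],
  "squeeze": 30
}}

```text
time_s: 10.5
ee_pos: [0.5486, 0.102, 0.2199]
eef_rot: [2.338, -0.001, 1.387]
force: [8.3, 0.2, 5.7]
grip_width: 0.0191
grip_force: 30.0
```

Run:
```python
from h import *
o=ctrl.get_obs()
Rt=R.from_euler('xyz',o['eef_rot'])
for b in(.019,.0214):
    v=o['ee_pos']-Rt.apply([0,0,b])-AX; print('y',v@Y,'z',v[2],'turn',np.arctan2(v[2],v@Y)+.03)
print(o['force'],o['grip_width'],o['grip_force'],o['time_s'],abs(o['joint_vel']).max())
```

```text
y 0.0015281012617597636 z 0.09505174919333256 turn 1.5847211924923768
y -0.0001988083459777022 z 0.09671841692406027 turn 1.602851861534785
[8.30823558 0.21297252 5.71483595] 0.019059336466754 29.999437630176544 10.5 0.001683759670436726
```

```bash
python3 -c "
from station import ctrl
print(ctrl.hand_in())"
```

```text
the job is handed in; nothing more can be done
None
```

The red stop button was pressed fully down and came back up. The cam lever was then swung upright (turn about 1.59 rad by my estimate, from the measured tool pose), and the job was handed in with the gripper still holding it at 30 N; nothing else on the bench was touched.

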